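Seat a test pin, then start a star knob cleanly and clamp it

TASK

Clamp the test pin in the V-block fixture. First push the pin along the V-block until it is fully home against the end stop; then take the star knob, which sits on its stud without having caught the thread, and pressing only lightly turn it backwards (anticlockwise seen from above) until it drops with a click into the start of the thread, then turn it clockwise until it has drawn the clamp bar well down, and let go. Never lean hard on the knob nor wrench it against the thread or a stop, and leave the things lying around where they are.

Things in the scene. Friction and masses are not known exactly. Their poses are not given: they have to be found in the camera images.
- star_knob: Black star knob, 38 mm high, sitting bore down on the stud, its pins on top of the thread's ridges; 0.12 kg. Origin: centre of its underside, at first 69 mm above the bench; z up along its axis. Round skirt of 41 mm diameter; from 12 to 38 mm height eight lobes (6 mm radius, centres at 21 mm radius, on its x axis and every 45 degrees).
- knob_grip (a point): Point on the knob's axis, 29 mm above its underside, a good height to grip it. It is 54 mm across two lobes, 51 mm across two pairs of lobes: flat fingers closing along a line 22.5 degrees (or 67.5 ...) off the knob's x axis lie on two lobes each and lock on best.
- knob_pins (a point): Point on the knob's axis, 3 mm above its underside, level with three steel pins (4 mm diameter) that stick inward from the wall of its blind bore, on its x axis and every 120 degrees. The bore is 33 mm wide and 26 mm deep; the pins leave a 24 mm opening.
- fixture: Clamping fixture fixed to the bench: dark steel base plate 74 x 166 x 12 mm, V-block with a steel test pin (16 mm) lying in it, a flat steel clamp bar above and an upright steel stud. Origin: on the stud's axis at bench height; y points from the stud along the bar to the V-block.
- pin_end (a point): Centre of the free end face of the test pin: a loose ground steel pin, 16 mm in diameter, 70 mm long, 0.11 kg, lying in the V-block with its axis along the fixture's y at 41 mm height. This end points to the fixture's +y and stands out of the V-block (which ends at y = 92 mm); at first it is 10 to 23 mm short of home.
- pin_home (a point): Where the centre of the pin's free end lies when the pin is home against the end stop: y = 96 mm, z = 41 mm in the fixture's frame. Beside it the base plate (12 mm high) reaches to y = 109 mm; the clamp bar above ends at y = 78 mm.
- stud_tip (a point): Centre of the top of the stud, 82 mm above the bench, hidden in the knob's bore. The stud's core is 23 mm in diameter; below it carries the thread. In torsion it gives by 1 rad for 4 N m.
- stud_thread (a point): Point on the stud's axis, 67 mm above the bench, at the thread: three equal ridges (31 mm outer diameter) a third of a turn apart, at an unknown angle, with flat tops 70 mm above the bench. Each runs 90 degrees clockwise (seen from above) and ends in a blunt tooth, which blocks clockwise turning of pins lying on the ridge; then comes a gap of 30 degrees (7 mm) before the next ridge.
- bar_top (a point): Point on the stud's axis level with the unloaded top of the clamp bar, 61 mm above the bench. Turned anticlockwise by 10 to 90 degrees under 3 to 5 N, the pins slide along the ridges and drop 8 mm into the gaps: the knob's underside then lies on the bar and teeth stop it turning further. Turned clockwise from there, the pins run under the ridges, which fall 3.9 mm and draw the knob down.
- clamp_bar (a joint): How far the sprung clamp bar (44 mm wide) is pressed down, in m, noisy by 0.3 mm: 0 up, 0.0036 at its stop. 5 N starts to move it, 9 N at 0.0025; a hand leaning on the knob moves it too, but it springs back if the thread does not hold it. The thread draws it to about 0.0025, 65 to 80 degrees clockwise from the click, then runs level to a stop at 95 degrees; it stays when let go.
- loupe: Bystander: black loupe, 34 mm wide, 36 mm high, standing to the right of the fixture; origin at the centre of its underside.
- bushing: Bystander: small steel bushing with a collar, 21 mm wide, 24 mm high; origin at the centre of its underside.
- marker: Bystander: board marker, 18 x 133 x 20 mm, lying to the left of the fixture along its own y axis; origin at the centre of its underside.
Mind the look-alikes: they are no part of the job. Of the things like the star_knob, leave any that is blue; of the rest the smaller one is meant.

How it is judged:
By the outcome, as a careful person would: the job done as asked, in the order asked, and still so for the second after the job is handed in, with the robot touching nothing.
It also fails if it takes over 67 s, if anything falls off the work surface, if the arm or the gripper's body presses on something with over 40 N, if the wrist force passes 120 N, or if a joint passes its speed limit or range.

ROBOT

A 6-joint arm with a two-finger parallel gripper is mounted at the origin on a cart in front of the work surface, level with it; the furniture and walls round the work are solid. World frame = base frame: x ahead of the robot, y to its left, z up, the work surface at z = 0. Lengths are in m, angles in degrees, forces in N, time in s.
With the tool pointing down it reaches from about 0.15 to 0.775 m from the base axis. Payload 6.1 kg.
Tool frame: the origin (TCP) lies at the very end of the fingers, on their centre line; the grasp point (between the pads) lies r.tcp_to_grasp behind it (r.tcp_to_grasp is the distance from the TCP to the grasp point, in m); z points along the fingers, y is the line along which they close (so a half turn about z gives the same grasp; the last joint's range is limited). The gripper opens to 85 mm and grips with 20 to 120 N. Pads are 22 mm wide; open, the fingers measure 114 mm over their backs; the gripper's body (76 mm by 85 mm) begins 54 mm behind the grasp point. The pads swing forward as they close: fully open they stand 13 mm farther back than shut.
Start: joints at [64.973, 7.208, -2.269, 80.523, 0, 90], TCP at [0.222, 0.476, 0.231] pointing down, gripper open.
Joint ranges: [-155.77, 155.77], [-54.66, 111.73], [-72.52, 77.12], [-102.08, 115.82], [-83.92, 84.16], [-180, 180]. Speed limits (degrees/s): [136.94, 136.94, 172.46, 180, 180, 180].

INTERFACE

Orientations are given as [roll, pitch, yaw] about the fixed x, y, z axes, in that order (R = Rz(yaw) Ry(pitch) Rx(roll)).
In Python, from cell import r, get_image, camera_model, job_done gives the robot as it stands.
- The arm moves only by the tool arm_command, never from a script. Its argument "rows" is a list of rows, each an object with "xyz": the shift along the tool's x, y, z in mm, a list of three; "rot": the turn, a rotation vector about the tool's x, y, z in degrees, a list of three; "jaw": the finger opening in mm, from 0 to 85.4. In form: [{"xyz": [dx, dy, dz], "rot": [ax, ay, az], "jaw": jaw}, ...]. A call has 1 to 10 rows; each row is the pose to reach, as a shift and turn from the pose commanded when the call began, along the tool's axes at that moment; what a row does not reach only later rows make up. A row lasts 1/8 s, in which the tool goes at most 62.5 mm and 10.7 degrees, less where a joint would pass 70% of its speed; a pose out of reach is approached as far as the arm can. A call with a gripper value outside its range is refused whole. The fingers move at their own pace and stop on an object; "grip_force" is the grip in N (left out, the last holds). Time passes only in rows, so rows that repeat a pose let the fingers close. It gives the time, the measured TCP pose, the force, the opening and the grip force at its end, in the units of the state.
- r.get_obs(): the state, without advancing time (a new reading comes with each control period).
- get_image(name): name is "side" or "top"; returns (picture, depth): 420x560x3 uint8, red, green, blue; 420x560 float32, m along the optical axis (not along the pixel's ray), 0 where there is no reading.
- camera_model(name): a dict with "fx", "fy", "cx", "cy" (pixels), "k1" (the pictures are not rectified: a ray, as slopes to the right and down, at radius r is drawn at 1 + k1 r^2 times it, then the intrinsics apply), "position" and "rotation" of the camera in the world. Camera axes: x right, y down, z forward; pixel columns grow to the right and rows downward; lengths in m; the calibration is good to about 2 mm. A picture is of the moment at which its call begins. camera_model takes no time and is no camera call.
- job_done(): hands the job in; it is judged then, once.
The state is a dict: "t": time; "joints": joint angles; "dq": joint speeds; "joint_torque": joint torques, N m; "tool_pos": TCP position; "tool_rot": TCP orientation; "ft_force": force on the tool from outside, world axes, zero at the start; "moment": the same for the moment, N m; "width": finger opening in m; "gripper_force": force on a finger pad.
Only numpy, scipy, OpenCV 4.12 (cv2) and the standard library are available. Lean on these libraries where they do the work, as an engineer would, in place of code of your own. Each camera call takes 0.05 s, during which the arm holds its last target. There are 200 camera calls.

## Working session

There is one attempt and no reset: what is moved stays moved. The work goes in short steps, Python scripts to look and compute and a tool call to move; the robot and the scene stay as the last step left them, time stands still between calls to the robot, and variables do not carry over. Pictures are saved under pics/ and viewed, at most 10 in all, crops included, and the job is handed in when it is done.

Besides the shell and the picture viewer there is one more tool, called after "Request:" as name(argument=value, ...), one argument or row to a line, values as JSON. arm_command: Moves the arm, as the interface text tells. Its arguments: {"type":"object","properties":{"rows":{"type":"array","items":{"type":"object","properties":{"xyz":{"type":"array","items":{"type":"number"}},"rot":{"type":"array","items":{"type":"number"}},"jaw":{"type":"number"}}}},"grip_force":{"type":"number"}},"required":["rows"]}

```bash
mkdir -p pics; cat > h.py <<'E'
import numpy as np,cv2
from cell import r,get_image,camera_model,job_done
def save(name,f):
    p,d=get_image(name); cv2.imwrite(f,p[:,:,::-1]); np.savez('last_%s.npz'%name,p=p,d=d); return p,d
def ray(name,u,v):
    m=camera_model(name); xd=(np.array([u,v],float)-[m['cx'],m['cy']])/[m['fx'],m['fy']]
    x=xd.copy()
    for _ in range(20): x=xd/(1+m['k1']*(x@x))
    R=np.array(m['rotation']); return np.array(m['position']),R@np.array([x[0],x[1],1.])
def plane(name,u,v,z):
    o,d=ray(name,u,v); return o+d*(z-o[2])/d[2]
def atdepth(name,u,v,dep):
    o,d=ray(name,u,v); return o+d*dep
def proj(name,P):
    m=camera_model(name); c=np.array(m['rotation']).T@(np.array(P)-m['position']); x=c[:2]/c[2]; x=x*(1+m['k1']*(x@x))
    return x*[m['fx'],m['fy']]+[m['cx'],m['cy']]
E
python3 - <<'E'
from h import *
a,_=save('top','pics/t0.png');b,_=save('side','pics/s0.png')
for n in('top','side'):
    m=camera_model(n);print(n,m)
o=r.get_obs();print(o['t'],o['tool_pos'],o['tool_rot'],r.tcp_to_grasp)
E
```

```text
top {'fx': 500.822743926185, 'fy': 500.822743926185, 'cx': 284.19419871793843, 'cy': 214.00901368617684, 'k1': -0.034938935295370836, 'position': array([0.30881964, 0.06750642, 1.1722513 ]), 'rotation': array([-172.1654277 ,   -0.64817689,  -88.5162258 ])}
side {'fx': 528.3255009960898, 'fy': 528.3255009960898, 'cx': 283.6337166587988, 'cy': 209.84500472024658, 'k1': -0.13199392546718358, 'position': array([0.03428013, 1.0010979 , 0.68992419]), 'rotation': array([-120.77452546,    1.44126955, -156.26768958])}
0.1 [0.22194241 0.47540455 0.23064025] [-1.79922572e+02 -6.12442563e-04  1.54974764e+02] 0.0187
```

View pics/t0.png

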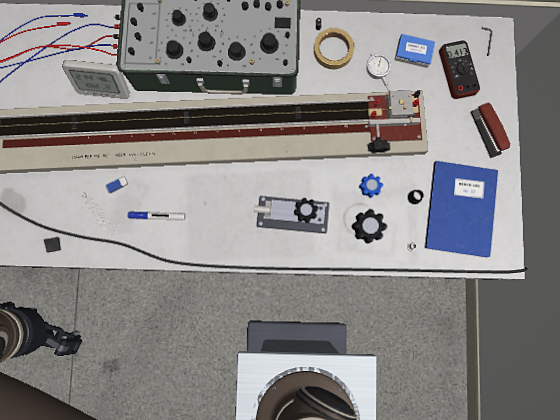

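View pics/s0.png

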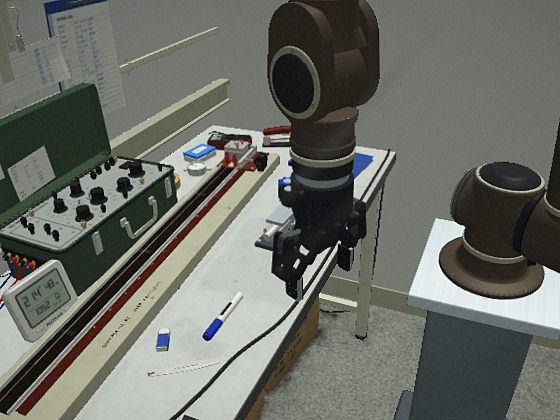

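```bash
sed -i "s/R=np.array(m\['rotation'\])/R=rot(m)/; s/np.array(m\['rotation'\]).T/rot(m).T/" h.py; cat >> h.py <<'E'
from scipy.spatial.transform import Rotation as Ro
def rot(m): return Ro.from_euler('xyz',m['rotation'],degrees=True).as_matrix()
def crop(p,x0,x1,y0,y1,s,f): cv2.imwrite(f,cv2.resize(p[y0:y1,x0:x1,::-1],None,fx=s,fy=s,interpolation=cv2.INTER_CUBIC))
E
python3 - <<'E'
from h import *
L=np.load('last_top.npz');p,d=L['p'],L['d']
crop(p,245,400,170,250,5,'pics/t0c.png')
for u,v in[(306,210),(306,200),(260,209),(280,209),(262,226),(265,198),(340,240),(369,226)]: print(u,v,d[v,u],atdepth('top',u,v,d[v,u]).round(4))
E
```

```text
306 210 1.0748491 [0.4653 0.0127 0.1092]
306 200 1.0821872 [0.4878 0.0129 0.1049]
260 209 1.1350732 [0.4736 0.1139 0.0488]
280 209 1.120704 [0.4727 0.0686 0.0635]
262 226 1.1681601 [0.4393 0.1095 0.0107]
265 198 1.1760353 [0.5055 0.1046 0.0119]
340 240 1.1819832 [ 0.4129 -0.075  -0.0055]
369 226 1.129228 [ 0.4412 -0.1332  0.0521]
```

View pics/t0c.png

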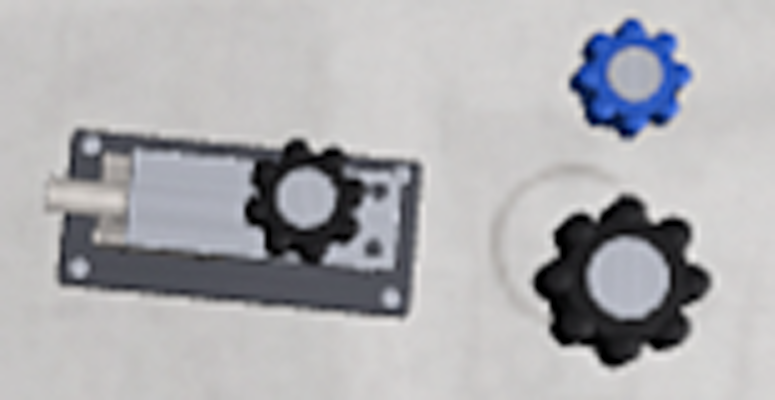

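```bash
cat > m.py <<'E'
from h import *
import sys
def knob(p,name='top',z=0.105,near=(306,210)):
    hsv=cv2.cvtColor(p,cv2.COLOR_RGB2HSV); m=((hsv[...,2]<60)).astype(np.uint8)
    m[:, :near[0]-25]=0;m[:,near[0]+25:]=0;m[:near[1]-25]=0;m[near[1]+25:]=0
    return m
def plat(p,near=(306,210)):
    # light top disc inside knob
    g=cv2.cvtColor(p,cv2.COLOR_RGB2GRAY)
    ys,xs=np.mgrid[-7:8,-7:8]; s=g[near[1]-8:near[1]+9,near[0]-8:near[0]+9]
    b=s>110; y,x=np.nonzero(b); return x.mean()+near[0]-8,y.mean()+near[1]-8,b.sum()
def lobes(name,g,cu,cv_,z,r=0.024):
    c=plane(name,cu,cv_,z); best=[]
    th=np.radians(np.arange(0,360,1))
    prof=np.zeros(360)
    for rr in (0.023,0.0245,0.026):
        uv=np.array([proj(name,c+[rr*np.cos(t),rr*np.sin(t),0]) for t in th]).astype(np.float32)
        prof+=cv2.remap(g,uv[:,0].reshape(1,-1),uv[:,1].reshape(1,-1),cv2.INTER_LINEAR)[0]
    f=(prof*np.exp(-8j*th)).sum(); a=np.degrees(np.angle(-f))/-8 
    return c,a%45,abs(f)/prof.sum()
E
python3 - <<'E'
from m import *
L=np.load('last_top.npz');p,d=L['p'],L['d']
x,y,n=plat(p);print('disc',x,y,n)
g=cv2.cvtColor(p,cv2.COLOR_RGB2GRAY).astype(np.float32)
c,a,q=lobes('top',g,x,y,0.107);print('knob',c,'lobe angle',a,q)
# base plate: dark bluish outline at z=.012
dd=d
hgt=np.zeros_like(d)
pts=[]
for v in range(185,245):
    for u in range(245,335):
        P=atdepth('top',u,v,d[v,u]); hgt[v,u]=P[2]; pts.append((u,v,*P))
pts=np.array(pts)
col=p[pts[:,1].astype(int),pts[:,0].astype(int)].astype(int)
lum=col.sum(1)/3
def rect(sel,z,lab):
    m=np.zeros(d.shape,np.uint8); q=pts[sel]; m[q[:,1].astype(int),q[:,0].astype(int)]=255
    n,l,s,_=cv2.connectedComponentsWithStats(m); k=1+s[1:,4].argmax(); vv,uu=np.nonzero(l==k)
    W=np.array([plane('top',u,v,z)[:2] for u,v in zip(uu,vv)],np.float32)
    print(lab,cv2.minAreaRect(W*1000),len(W))
rect(lum<150,0.012,'dark')   # base plate + knob
rect(lum<195,0.012,'dark2')
s=(pts[:,4]>.055)&(pts[:,4]<.07);rect(s,0.061,'bar')
s=(pts[:,4]>.036)&(pts[:,4]<.056)&(pts[:,0]<272)&(abs(pts[:,1]-209)<14);rect(s,0.049,'pin')
print(p[205:213,248:276].mean(2).astype(int))
E
```

```text
disc 305.85840707964604 209.05309734513276 113
knob [0.46770614 0.01294115 0.107     ] lobe angle 10.646196655554217 0.24697661025782214Traceback (most recent call last):
  File "<stdin>", line 12, in <module>
  File "h.py", line 13, in atdepth
    o,d=ray(name,u,v); return o+d*dep
        ~~~^^^^^^^^^^
  File "h.py", line 6, in ray
    m=camera_model(name); xd=(np.array([u,v],float)-[m['cx'],m['cy']])/[m['fx'],m['fy']]
ValueError: time passes only in moves, steps and waits
```

```bash
sed -i 's/^from cell.*/from cell import r,get_image,camera_model as _cm,job_done\nfrom functools import lru_cache\ncamera_model=lru_cache(None)(lambda n:_cm(n))/' h.py
cat > f.py <<'E'
from m import *
L=np.load('last_top.npz');p,d=L['p'],L['d']
pts=np.array([(u,v,*atdepth('top',u,v,d[v,u])) for v in range(185,245) for u in range(245,335)])
lum=p[pts[:,1].astype(int),pts[:,0].astype(int)].mean(1)
def rect(sel,z,lab):
    m=np.zeros(d.shape,np.uint8); q=pts[sel]; m[q[:,1].astype(int),q[:,0].astype(int)]=255
    n,l,s,_=cv2.connectedComponentsWithStats(m); k=1+s[1:,4].argmax(); vv,uu=np.nonzero(l==k)
    W=np.array([plane('top',u,v,z)[:2] for u,v in zip(uu,vv)],np.float32)
    print(lab,cv2.minAreaRect(W*1000),len(W), (uu.min(),uu.max(),vv.min(),vv.max()))
rect(lum<110,0.012,'dark')
rect((pts[:,4]>.055)&(pts[:,4]<.07)&(pts[:,0]<294),0.061,'bar')
rect((pts[:,4]>.036)&(pts[:,4]<.056)&(pts[:,0]<272)&(abs(pts[:,1]-209)<14),0.045,'pin')
print(p[204:214,248:276].mean(2).astype(int))
E
python3 f.py
```

```text
dark ((471.2965087890625, 39.20582580566406), (163.3130645751953, 77.29318237304688), 86.08092498779297) 1149 (np.int64(257), np.int64(328), np.int64(196), np.int64(232))
bar ((469.85968017578125, 63.825016021728516), (52.89478302001953, 44.095577239990234), 86.3265609741211) 448 (np.int64(270), np.int64(293), np.int64(200), np.int64(221))
pin ((473.8668212890625, 108.79718017578125), (36.82978820800781, 40.54848861694336), 83.04199981689453) 175 (np.int64(254), np.int64(271), np.int64(201), np.int64(219))
[[195 195 194 195 197 199 192 183 206 194 130  50  77  78  78  76  73 110
  167 161 159 161 145 129 179 174 174 174]
 [196 196 195 193 196 200 191 163 175 170 134  82  90  82  78  73  75 117
  164 159 158 160 152 145 180 176 176 176]
 [196 197 196 193 196 191 172 169 154 156 155 145 145 137 134 126 125 138
  155 151 146 143 142 156 177 174 175 175]
 [196 195 195 194 197 190 173 185 182 178 180 183 184 181 179 175 169 167
  165 162 156 150 148 161 172 170 171 171]
 [196 195 195 195 196 193 187 205 201 200 201 203 202 199 195 191 187 187
  188 187 185 171 154 172 175 174 174 173]
 [194 194 194 193 195 186 174 203 200 200 204 208 208 209 206 203 205 205
  208 209 208 187 150 181 177 177 177 177]
 [193 193 191 190 194 187 166 177 179 181 186 191 194 196 198 197 200 203
  207 209 209 192 162 184 177 177 178 178]
 [193 192 189 190 194 182 146 147 148 155 163 171 174 176 178 176 177 179
  182 184 187 171 148 184 174 175 175 175]
 [191 190 190 191 192 186 166 168 171 159 102 122 125 128 134 139 140 154
  162 158 161 146 131 187 173 171 171 173]
 [189 190 189 191 193 195 196 201 201 160  39  73  73  74  81  89 105 139
  145 132 121 119 127 181 170 170 170 170]]
```

Request:
arm_command(
  rows=[
    {"xyz": [-45, -22, 0], "rot": [0, 0, 8.6], "jaw": 0},
    {"xyz": [-90, -44, 10], "rot": [0, 0, 17.2], "jaw": 0},
    {"xyz": [-136, -66, 25], "rot": [0, 0, 25.8], "jaw": 0},
    {"xyz": [-182, -88, 40], "rot": [0, 0, 34.4], "jaw": 0},
    {"xyz": [-228, -110, 55], "rot": [0, 0, 43], "jaw": 0},
    {"xyz": [-274, -132, 70], "rot": [0, 0, 51.6], "jaw": 0},
    {"xyz": [-320, -154, 85], "rot": [0, 0, 60.2], "jaw": 0},
    {"xyz": [-365, -176, 100], "rot": [0, 0, 68.8], "jaw": 0},
    {"xyz": [-365, -176, 110], "rot": [0, 0, 68.8], "jaw": 0},
    {"xyz": [-365, -176, 110], "rot": [0, 0, 68.8], "jaw": 0},
  ],
)

```text
t: 1.35
tool_pos: [0.4774, 0.1615, 0.1202]
tool_rot: [-179.9, 0.0, 86.2]
ft_force: [-0.7, -0.0, 0.2]
width: -0.0001
gripper_force: 0.0
```

```bash
python3 - <<'E'
from m import *
p,d=save('side','pics/s1.png'); save('top','pics/t1.png')
q=proj('side',[.472,.08,.05]).astype(int);print(q)
x0=max(0,q[0]-70);y0=max(0,q[1]-50);crop(p,x0,x0+140,y0,y0+100,5,'pics/s1c.png');print(x0,y0)
print('pinend',plane('top',254.3,208.8,.041),'ref',proj('side',[.4687,.0127,.107]),proj('side',[.4741,.1085,.041]))
o=r.get_obs();print(o['t'],o['tool_pos'],o['tool_rot'],o['ft_force'],o['joints'])
E
```

```text
[277 222]
207 172
pinend [0.47488961 0.12725789 0.041     ] ref [289.99938031 187.55199537] [271.5925808  231.94534696]
1.45 [0.47778369 0.16254906 0.12147204] [-1.79980143e+02 -6.14789948e-03  8.62776989e+01] [ 0.20075385  0.07809497 -0.3083369 ] [ 1.87812866e+01  6.37394099e+00 -1.70669342e+01  6.65751163e+01
  1.32796739e-02  1.12503585e+02]
```

View pics/s1c.png

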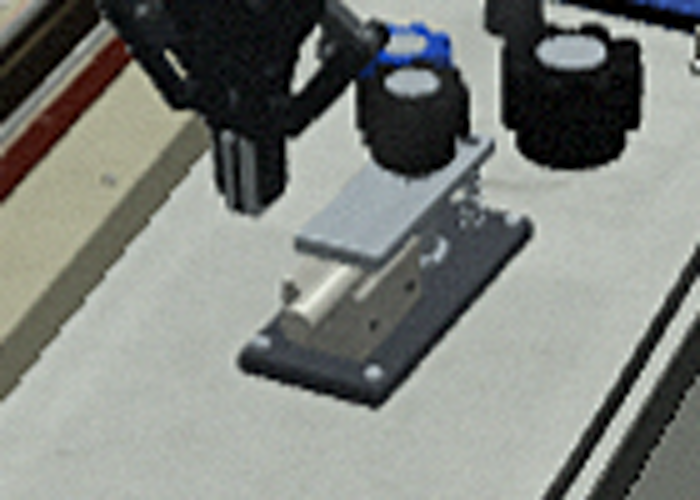

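Request:
arm_command(
  rows=[
    {"xyz": [0, 0, 45], "rot": [0, 0, 0], "jaw": 0},
    {"xyz": [0, 0, 85], "rot": [0, 0, 0], "jaw": 0},
    {"xyz": [-10, 0, 94], "rot": [0, 0, 0], "jaw": 0},
    {"xyz": [-18, 0, 94], "rot": [0, 0, 0], "jaw": 0},
    {"xyz": [-23, 0, 94], "rot": [0, 0, 0], "jaw": 0},
    {"xyz": [-27, 0, 94], "rot": [0, 0, 0], "jaw": 0},
    {"xyz": [-30, 0, 94], "rot": [0, 0, 0], "jaw": 0},
    {"xyz": [-33, 0, 94], "rot": [0, 0, 0], "jaw": 0},
    {"xyz": [-36, 0, 94], "rot": [0, 0, 0], "jaw": 0},
    {"xyz": [-38, 0, 94], "rot": [0, 0, 0], "jaw": 0},
  ],
)

```text
t: 2.7
tool_pos: [0.4758, 0.1237, 0.0272]
tool_rot: [180.0, 0.0, 86.2]
ft_force: [0.9, 2.0, 1.3]
width: 0.0
gripper_force: 0.8
```

Request:
arm_command(
  rows=[
    {"xyz": [-1, 0, 0], "rot": [0, 0, 0], "jaw": 0},
    {"xyz": [-2, 0, 0], "rot": [0, 0, 0], "jaw": 0},
    {"xyz": [-2, 0, 0], "rot": [0, 0, 0], "jaw": 0},
  ],
)

```text
t: 3.08
tool_pos: [0.4756, 0.1218, 0.0272]
tool_rot: [-180.0, 0.0, 86.2]
ft_force: [0.6, 1.2, 0.3]
width: -0.0
gripper_force: 0.4
```

```bash
python3 - <<'E'
from m import *
p,d=save('top','pics/t2.png')
crop(p,245,345,185,245,7,'pics/t2c.png')
o=r.get_obs();print(o['t'],o['tool_pos'],o['tool_rot'],o['ft_force'],o['joints'])
print(o.keys())
E
```

```text
3.125 [0.47554425 0.12175668 0.02717268] [-1.79983217e+02  1.94268918e-02  8.61697017e+01] [0.31900505 1.02304346 0.715258  ] [ 1.43692523e+01  8.42343682e+00 -2.72227241e+01  5.43758496e+01
 -1.32134096e-02  1.08199556e+02]
dict_keys(['t', 'joints', 'dq', 'joint_torque', 'tool_pos', 'tool_rot', 'ft_force', 'moment', 'gripper_force', 'width'])
```

Request:
arm_command(
  rows=[
    {"xyz": [-1, 0, 0], "rot": [0, 0, 0], "jaw": 0},
    {"xyz": [-2, 0, 0], "rot": [0, 0, 0], "jaw": 0},
    {"xyz": [-2, 0, 0], "rot": [0, 0, 0], "jaw": 0},
  ],
)

```text
t: 3.5
tool_pos: [0.4756, 0.1214, 0.0274]
tool_rot: [-180.0, -0.2, 86.2]
ft_force: [-0.0, 7.7, -0.7]
width: 0.0003
gripper_force: 3.8
```

Request:
arm_command(
  rows=[
    {"xyz": [-1, 0, 0], "rot": [0, 0, 0], "jaw": 0},
    {"xyz": [-1, 0, 0], "rot": [0, 0, 0], "jaw": 0},
  ],
)

```text
t: 3.75
tool_pos: [0.4757, 0.1213, 0.0275]
tool_rot: [-180.0, -0.3, 86.3]
ft_force: [-0.1, 10.8, -0.1]
width: -0.0002
gripper_force: 5.6
```

Request:
arm_command(
  rows=[
    {"xyz": [10, 0, 0], "rot": [0, 0, 0], "jaw": 0},
    {"xyz": [28, 0, -10], "rot": [0, 0, 0], "jaw": 0},
    {"xyz": [28, 0, -60], "rot": [0, 0, 0], "jaw": 40},
    {"xyz": [28, 0, -115], "rot": [0, 0, 0], "jaw": 85},
    {"xyz": [60, 0, -125], "rot": [0, 0, 0], "jaw": 85},
    {"xyz": [60, 0, -125], "rot": [0, 0, 0], "jaw": 85},
  ],
)

```text
t: 4.5
tool_pos: [0.4804, 0.1808, 0.1541]
tool_rot: [179.8, -0.1, 86.3]
ft_force: [0.1, 0.2, -0.5]
width: 0.0726
gripper_force: 0.0
```

```bash
python3 - <<'E'
from m import *
p,d=save('top','pics/t3.png');p2,_=save('side','pics/s3.png')
a=cv2.resize(p[190:240,245:335,::-1],None,fx=7,fy=7,interpolation=cv2.INTER_CUBIC)
b=cv2.resize(p2[180:260,230:330,::-1],(630,504),interpolation=cv2.INTER_CUBIC)[:240]
b=cv2.resize(p2[210:250,240:330,::-1],None,fx=7,fy=6,interpolation=cv2.INTER_CUBIC)
cv2.imwrite('pics/c3.png',np.vstack([a[:350],b]))
x,y,n=plat(p);g=cv2.cvtColor(p,cv2.COLOR_RGB2GRAY).astype(np.float32)
print(x,y,n,lobes('top',g,x,y,.107),lobes('top',g,x,y,.095))
o=r.get_obs();print(o['t'],o['tool_pos'],o['tool_rot'],o['ft_force'],o['joints'])
print(proj('top',[.4744,.1085,.041]),proj('side',[.4744,.1085,.041]))
E
```

```text
305.8135593220339 209.0762711864407 118 (array([0.46765309, 0.01303665, 0.107     ]), np.float64(10.673759197490426), np.float64(0.24899625876134604)) (array([0.46944234, 0.01242306, 0.095     ]), np.float64(10.726013545539505), np.float64(0.2610799955579546))
4.6 [0.4791244  0.17908939 0.15214193] [-1.79974651e+02  5.10835371e-02  8.62419300e+01] [ 0.5150817  -1.16346192  0.26812762] [ 2.05158577e+01  6.46099939e+00 -1.30559602e+01  7.05271484e+01
 -3.61464368e-02  1.14273953e+02]
[262.51048534 209.23599752] [271.47149073 231.91847768]
```

View pics/c3.png

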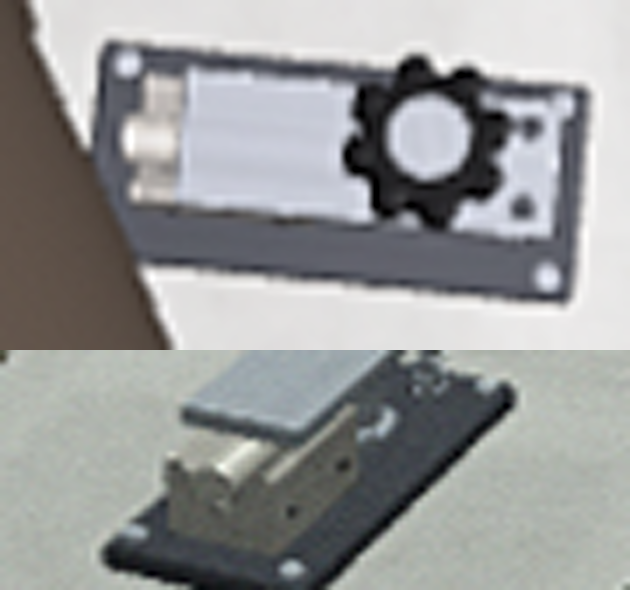

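Request:
arm_command(
  rows=[
    {"xyz": [-45, 0, 0], "rot": [0, 0, 4], "jaw": 85},
    {"xyz": [-95, 0, 0], "rot": [0, 0, 8], "jaw": 85},
    {"xyz": [-140, 0, 0], "rot": [0, 0, 8], "jaw": 85},
    {"xyz": [-166.5, -0.7, 0], "rot": [0, 0, 8], "jaw": 85},
    {"xyz": [-166.5, -0.7, 0], "rot": [0, 0, 8], "jaw": 85},
    {"xyz": [-166.5, -0.7, 0], "rot": [0, 0, 8], "jaw": 85},
    {"xyz": [-166.5, -0.7, 0], "rot": [0, 0, 8], "jaw": 85},
  ],
)

```text
t: 5.48
tool_pos: [0.4676, 0.0134, 0.152]
tool_rot: [-180.0, 0.0, 78.2]
ft_force: [0.4, 0.2, 0.8]
width: 0.0851
gripper_force: 0.0
```

```bash
python3 - <<'E'
from m import *
o=r.get_obs();print(o['t'],o['tool_pos'],o['tool_rot'],o['ft_force'],o['moment'],o['joints'],o['width'])
E
```

```text
5.475 [0.4675741  0.01336353 0.15202787] [-1.79967518e+02  4.48185429e-03  7.82352596e+01] [0.44960552 0.15049025 0.84847144] [0.00907548 0.01366835 0.00900943] [ 1.63509860e+00  1.77849230e+00 -1.81481589e+01  7.01059850e+01
  3.16766155e-03  1.03399839e+02] 0.0850971947091956
```

Request:
arm_command(
  grip_force=30,
  rows=[
    {"xyz": [0, 0, 30], "rot": [0, 0, 0], "jaw": 85},
    {"xyz": [0, 0, 60], "rot": [0, 0, 0], "jaw": 85},
    {"xyz": [0, 0, 72.7], "rot": [0, 0, 0], "jaw": 85},
    {"xyz": [0, 0, 72.7], "rot": [0, 0, 0], "jaw": 70},
    {"xyz": [0, 0, 72.7], "rot": [0, 0, 0], "jaw": 60},
    {"xyz": [0, 0, 72.7], "rot": [0, 0, 0], "jaw": 54},
    {"xyz": [0, 0, 72.7], "rot": [0, 0, 0], "jaw": 48},
    {"xyz": [0, 0, 72.7], "rot": [0, 0, 0], "jaw": 46},
    {"xyz": [0, 0, 72.7], "rot": [0, 0, 0], "jaw": 46},
    {"xyz": [0, 0, 72.7], "rot": [0, 0, 0], "jaw": 46},
  ],
)

```text
t: 6.72
tool_pos: [0.4686, 0.0126, 0.0806]
tool_rot: [179.9, -0.0, 78.2]
ft_force: [0.0, -0.8, 6.3]
width: 0.0499
gripper_force: 30.7
```

```bash
cat > o.py <<'E'
from m import *
o=r.get_obs();np.set_printoptions(precision=4,suppress=True);print(o['t'],o['tool_pos'],o['tool_rot'],o['ft_force'],o['moment'],o['width'],o['gripper_force'])
E
python3 o.py
```

```text
6.725 [0.4686 0.0126 0.0806] [179.871   -0.0265  78.1637] [ 0.0396 -0.7533  6.3228] [-0.0336 -0.039   0.0199] 0.04988131424024306 30.714331716299057
```

Request:
arm_command(
  rows=[
    {"xyz": [0, 0, -0.5], "rot": [0, 0, 0], "jaw": 46},
    {"xyz": [0, 0, -0.5], "rot": [0, 0, -4], "jaw": 46},
    {"xyz": [0, 0, -0.5], "rot": [0, 0, -8], "jaw": 46},
    {"xyz": [0, 0, -0.5], "rot": [0, 0, -8], "jaw": 46},
  ],
)

```text
t: 7.22
tool_pos: [0.4682, 0.0127, 0.0806]
tool_rot: [179.9, -0.0, 86.1]
ft_force: [0.9, 0.3, 5.3]
width: 0.0502
gripper_force: 30.7
```

```bash
python3 o.py
```

```text
7.225 [0.4682 0.0127 0.0806] [179.9316  -0.0051  86.1376] [0.9305 0.3441 5.2772] [-0.0201 -0.1363 -0.0225] 0.05020684175135198 30.7390945404768
```

Request:
arm_command(
  rows=[
    {"xyz": [0, 0, -0.2], "rot": [0, 0, -4], "jaw": 46},
    {"xyz": [0, 0, -0.2], "rot": [0, 0, -8], "jaw": 46},
    {"xyz": [0, 0, -0.2], "rot": [0, 0, -8], "jaw": 46},
  ],
)

```text
t: 7.6
tool_pos: [0.468, 0.0126, 0.0807]
tool_rot: [180.0, 0.0, 94.1]
ft_force: [-0.3, -0.2, 5.4]
width: 0.0499
gripper_force: 30.7
```

Request:
arm_command(
  rows=[
    {"xyz": [0, 0, 0], "rot": [0, 0, -3], "jaw": 46},
    {"xyz": [0, 0, 0], "rot": [0, 0, -6], "jaw": 46},
    {"xyz": [0, 0, 0], "rot": [0, 0, -6], "jaw": 46},
  ],
)

```text
t: 7.98
tool_pos: [0.468, 0.0126, 0.0807]
tool_rot: [180.0, 0.0, 100.1]
ft_force: [0.0, -0.7, 5.1]
width: 0.0497
gripper_force: 30.7
```

Request:
arm_command(
  rows=[
    {"xyz": [0, 0, -0.2], "rot": [0, 0, -4], "jaw": 46},
    {"xyz": [0, 0, -0.2], "rot": [0, 0, -7], "jaw": 46},
    {"xyz": [0, 0, -0.2], "rot": [0, 0, -7], "jaw": 46},
  ],
)

```text
t: 8.35
tool_pos: [0.4678, 0.0125, 0.0805]
tool_rot: [180.0, 0.0, 107.0]
ft_force: [1.9, -1.5, 3.0]
width: 0.0501
gripper_force: 30.7
```

Request:
arm_command(
  rows=[
    {"xyz": [0, 0, 0], "rot": [0, 0, -3], "jaw": 46},
    {"xyz": [0, 0, 0], "rot": [0, 0, -6], "jaw": 46},
    {"xyz": [0, 0, 0], "rot": [0, 0, -6], "jaw": 46},
  ],
)

```text
t: 8.72
tool_pos: [0.4678, 0.0128, 0.0802]
tool_rot: [180.0, -0.0, 113.0]
ft_force: [2.4, -0.2, 0.2]
width: 0.0497
gripper_force: 31.1
```

```bash
python3 o.py
```

```text
8.725 [0.4678 0.0128 0.0802] [179.9914  -0.0145 113.0468] [ 2.3639 -0.196   0.1652] [ 0.0634 -0.6099 -0.0914] 0.0496803326513088 31.12395331263542
```

Request:
arm_command(
  rows=[
    {"xyz": [0, 0, 1], "rot": [0, 0, 0], "jaw": 46},
    {"xyz": [0, 0, 1], "rot": [0, 0, 0], "jaw": 46},
  ],
)

```text
t: 8.98
tool_pos: [0.4679, 0.0128, 0.0795]
tool_rot: [180.0, -0.0, 113.1]
ft_force: [3.2, 1.2, 0.6]
width: 0.0499
gripper_force: 31.2
```

```bash
python3 o.py
```

```text
8.975 [0.4679 0.0128 0.0795] [179.9768  -0.0096 113.1308] [3.2098 1.1894 0.645 ] [ 0.098  -0.6022  0.0261] 0.049935840648357446 31.238082200288773
```

Request:
arm_command(
  rows=[
    {"xyz": [-0.2, 0.5, 1], "rot": [0, 0, 0], "jaw": 46},
    {"xyz": [-0.2, 0.5, 2], "rot": [0, 0, 0], "jaw": 46},
    {"xyz": [-0.2, 0.5, 2], "rot": [0, 0, 0], "jaw": 46},
  ],
)

```text
t: 9.35
tool_pos: [0.4684, 0.0129, 0.0773]
tool_rot: [180.0, -0.0, 113.2]
ft_force: [4.2, 2.1, -0.7]
width: 0.05
gripper_force: 31.3
```

```bash
python3 o.py
```

```text
9.35 [0.4684 0.0129 0.0773] [179.9805  -0.0208 113.1782] [ 4.2277  2.0668 -0.6811] [ 0.4988 -0.9408  0.0632] 0.04999868378415943 31.286846324801445
```

Request:
arm_command(
  rows=[
    {"xyz": [0.2, 0.7, 1], "rot": [0, 0, 0], "jaw": 46},
    {"xyz": [0.2, 0.7, 2], "rot": [0, 0, 0], "jaw": 46},
    {"xyz": [0.2, 0.7, 2], "rot": [0, 0, 0], "jaw": 46},
  ],
)

```text
t: 9.72
tool_pos: [0.468, 0.013, 0.0749]
tool_rot: [-179.9, -0.0, 113.2]
ft_force: [1.0, 0.5, -1.9]
width: 0.0501
gripper_force: 31.6
```

```bash
python3 o.py
```

```text
9.725 [0.468  0.013  0.0749] [-179.9005   -0.0198  113.1643] [ 1.0191  0.4528 -1.8961] [ 0.0861 -0.2231  0.0284] 0.05011043574089268 31.570449471473694
```

Request:
arm_command(
  rows=[
    {"xyz": [0, 0, 1], "rot": [0, 0, 0], "jaw": 46},
    {"xyz": [0, 0, 2], "rot": [0, 0, 0], "jaw": 46},
    {"xyz": [0, 0, 2.4], "rot": [0, 0, 0], "jaw": 46},
    {"xyz": [0, 0, 2.4], "rot": [0, 0, 0], "jaw": 46},
  ],
)

```text
t: 10.22
tool_pos: [0.4685, 0.0131, 0.0733]
tool_rot: [-180.0, 0.0, 113.2]
ft_force: [-2.5, -1.3, 2.8]
width: 0.0498
gripper_force: 32.1
```

```bash
python3 o.py
```

```text
10.225 [0.4685 0.0131 0.0733] [-179.9807    0.0051  113.1689] [-2.4504 -1.2666  2.7563] [-0.1458  0.4801 -0.002 ] 0.04981534261407222 32.09770895540714
```

Request:
arm_command(
  rows=[
    {"xyz": [-0.1, -0.3, 0.3], "rot": [0, 0, 0], "jaw": 46},
    {"xyz": [-0.1, -0.3, 0.3], "rot": [0, 0, -3], "jaw": 46},
    {"xyz": [-0.1, -0.3, 0.3], "rot": [0, 0, -3], "jaw": 46},
  ],
)

```text
t: 10.6
tool_pos: [0.4693, 0.013, 0.0733]
tool_rot: [179.9, 0.0, 116.1]
ft_force: [0.3, -0.1, 4.5]
width: 0.0498
gripper_force: 32.1
```

```bash
python3 o.py; python3 -c "
import cell;print([x for x in dir(cell.r) if x[0]!='_'])"
```

```text
10.6 [0.4693 0.013  0.0733] [179.9103   0.0388 116.1444] [ 0.2548 -0.1451  4.5004] [-0.0004 -0.0085 -0.0316] 0.04983652008896292 32.08842046558857
['PlanningError', 'get_obs', 'tcp_to_grasp']
```

Request:
arm_command(
  rows=[
    {"xyz": [0, 0, -0.3], "rot": [0, 0, 5], "jaw": 46},
    {"xyz": [0, 0, -0.3], "rot": [0, 0, 10], "jaw": 46},
    {"xyz": [0, 0, -0.3], "rot": [0, 0, 15], "jaw": 46},
    {"xyz": [0, 0, -0.3], "rot": [0, 0, 15], "jaw": 46},
  ],
)

```text
t: 11.1
tool_pos: [0.4691, 0.0131, 0.0733]
tool_rot: [179.9, -0.0, 101.2]
ft_force: [0.3, 1.4, 2.8]
width: 0.05
gripper_force: 32.0
```

```bash
python3 o.py
```

```text
11.1 [0.4691 0.0131 0.0733] [179.9338  -0.0091 101.188 ] [0.2598 1.4305 2.807 ] [ 0.1999 -0.1707 -0.0412] 0.04995724846699795 31.997304260730743
```

Request:
arm_command(
  rows=[
    {"xyz": [0, 0, 0], "rot": [0, 0, 5], "jaw": 46},
    {"xyz": [0, 0, 0], "rot": [0, 0, 10], "jaw": 46},
    {"xyz": [0, 0, 0], "rot": [0, 0, 10], "jaw": 46},
  ],
)

```text
t: 11.48
tool_pos: [0.4689, 0.013, 0.0732]
tool_rot: [180.0, -0.0, 91.3]
ft_force: [0.8, 0.8, 3.4]
width: 0.05
gripper_force: 31.9
```

```bash
python3 o.py
```

```text
11.475 [0.4689 0.013  0.0732] [179.965   -0.0058  91.2741] [0.7802 0.8213 3.3744] [ 0.0747 -0.1763 -0.0435] 0.049965041506782666 31.949123069643974
```

Request:
arm_command(
  rows=[
    {"xyz": [0, 0, 0.1], "rot": [0, 0, 5], "jaw": 46},
    {"xyz": [0, 0, 0.2], "rot": [0, 0, 10], "jaw": 46},
    {"xyz": [0, 0, 0.3], "rot": [0, 0, 14], "jaw": 46},
    {"xyz": [0, 0, 0.3], "rot": [0, 0, 14], "jaw": 46},
  ],
)

```text
t: 11.98
tool_pos: [0.4682, 0.0129, 0.0725]
tool_rot: [-180.0, 0.0, 77.3]
ft_force: [-1.1, 0.3, 1.8]
width: 0.0499
gripper_force: 31.9
```

```bash
python3 o.py
```

```text
11.975 [0.4682 0.0129 0.0725] [-179.9563    0.021    77.3187] [-1.1132  0.2944  1.7975] [-0.0193  0.1769 -0.017 ] 0.04988826526296083 31.921216696500778
```

Request:
arm_command(
  rows=[
    {"xyz": [0, 0, 0.2], "rot": [0, 0, 5], "jaw": 46},
    {"xyz": [0, 0, 0.5], "rot": [0, 0, 10], "jaw": 46},
    {"xyz": [0, 0, 0.7], "rot": [0, 0, 14], "jaw": 46},
    {"xyz": [0, 0, 0.7], "rot": [0, 0, 14], "jaw": 46},
  ],
)

```text
t: 12.48
tool_pos: [0.4679, 0.0126, 0.0717]
tool_rot: [-180.0, 0.1, 63.3]
ft_force: [-3.0, -1.7, 0.2]
width: 0.0497
gripper_force: 31.8
```

```bash
python3 o.py
```

```text
12.475 [0.4679 0.0126 0.0717] [-179.9551    0.0786   63.321 ] [-2.9676 -1.7179  0.188 ] [-0.3458  0.3763  0.0587] 0.04968958484862874 31.829226538538933
```

Request:
arm_command(
  rows=[
    {"xyz": [-0.5, -0.4, 0.3], "rot": [0, 0, 5], "jaw": 46},
    {"xyz": [-0.5, -0.4, 0.6], "rot": [0, 0, 10], "jaw": 46},
    {"xyz": [-0.5, -0.4, 0.9], "rot": [0, 0, 14], "jaw": 46},
    {"xyz": [-0.5, -0.4, 0.9], "rot": [0, 0, 14], "jaw": 46},
  ],
)

```text
t: 12.98
tool_pos: [0.4676, 0.0129, 0.0709]
tool_rot: [-179.9, 0.0, 49.3]
ft_force: [-2.4, 0.9, -0.0]
width: 0.0501
gripper_force: 31.8
```

```bash
python3 o.py
```

```text
12.975 [0.4676 0.0129 0.0709] [-179.947     0.0155   49.3432] [-2.4479  0.9282 -0.0267] [0.09   0.2482 0.0233] 0.050115065394231884 31.776604056358337
```

Request:
arm_command(
  rows=[
    {"xyz": [-0.2, -0.2, 0.3], "rot": [0, 0, 4], "jaw": 46},
    {"xyz": [-0.2, -0.2, 0.5], "rot": [0, 0, 8], "jaw": 46},
    {"xyz": [-0.2, -0.2, 0.5], "rot": [0, 0, 8], "jaw": 46},
  ],
)

```text
t: 13.35
tool_pos: [0.4673, 0.0128, 0.0706]
tool_rot: [-179.9, 0.0, 41.3]
ft_force: [-3.2, 1.0, 2.7]
width: 0.0501
gripper_force: 31.9
```

```bash
python3 o.py
```

```text
13.35 [0.4673 0.0128 0.0706] [-179.9484    0.0207   41.3468] [-3.1824  1.0158  2.6927] [ 0.2195  0.5634 -0.0024] 0.05010001459039752 31.90772496163845
```

Request:
arm_command(
  rows=[
    {"xyz": [-0.3, -0.4, -0.2], "rot": [0, 0, 3], "jaw": 46},
    {"xyz": [-0.3, -0.4, -0.2], "rot": [0, 0, 6], "jaw": 46},
    {"xyz": [-0.3, -0.4, -0.2], "rot": [0, 0, 6], "jaw": 46},
  ],
)

```text
t: 13.72
tool_pos: [0.4666, 0.0132, 0.0706]
tool_rot: [-179.9, 0.0, 35.3]
ft_force: [-3.5, 3.9, 1.3]
width: 0.05
gripper_force: 31.8
```

```bash
python3 o.py
```

```text
13.725 [0.4666 0.0132 0.0706] [-179.9084    0.0191   35.3454] [-3.5193  3.8972  1.3492] [ 0.6062  0.6713 -0.0087] 0.04995367972760749 31.842406019568443
```

Request:
arm_command(
  rows=[
    {"xyz": [0, 0, 0], "rot": [0, 0, 0], "jaw": 60},
    {"xyz": [0, 0, 0], "rot": [0, 0, 0], "jaw": 75},
    {"xyz": [0, 0, 0], "rot": [0, 0, 0], "jaw": 82},
    {"xyz": [0, 0, 0], "rot": [0, 0, 0], "jaw": 82},
    {"xyz": [0, 0, -20], "rot": [0, 0, 0], "jaw": 82},
    {"xyz": [0, 0, -50], "rot": [0, 0, 0], "jaw": 82},
    {"xyz": [0, 0, -95], "rot": [0, 0, 0], "jaw": 82},
    {"xyz": [-50, 0, -120], "rot": [0, 0, 0], "jaw": 82},
    {"xyz": [-110, 0, -140], "rot": [0, 0, 0], "jaw": 82},
    {"xyz": [-170, 0, -140], "rot": [0, 0, 0], "jaw": 82},
  ],
)

```text
t: 14.98
tool_pos: [0.3278, -0.086, 0.2125]
tool_rot: [179.8, -0.1, 35.3]
ft_force: [1.3, -1.4, -0.5]
width: 0.0823
gripper_force: 0.0
```

```bash
python3 - <<'E'
from m import *
p,d=save('top','pics/t4.png');p2,_=save('side','pics/s4.png')
a=cv2.resize(p[190:240,245:335,::-1],None,fx=6,fy=6,interpolation=cv2.INTER_CUBIC)
b=cv2.resize(p2[175:250,240:330,::-1],None,fx=6,fy=4,interpolation=cv2.INTER_CUBIC)
cv2.imwrite('pics/c4.png',np.vstack([a,b]))
L=np.load('last_top.npz')
g=cv2.cvtColor(p,cv2.COLOR_RGB2GRAY).astype(np.float32);x,y,n=plat(p);print(x,y,n,lobes('top',g,x,y,.097))
d0=cv2.imread('pics/t0.png')
print('knob top z',np.median([atdepth('top',u,v,d[v,u])[2] for u in range(303,309) for v in range(207,212)]))
print('bar z',np.median([atdepth('top',u,v,d[v,u])[2] for u in range(274,290) for v in range(204,217)]))
E
python3 o.py
```

```text
305.7881355932203 209.4406779661017 118 (array([0.46834297, 0.01256456, 0.097     ]), np.float64(12.015477943874716), np.float64(0.13955115208750854))
knob top z 0.09541426499638783
bar z 0.05743881511639892
15.075 [ 0.3248 -0.087   0.2117] [179.9106   0.0093  34.8947] [1.3417 0.3822 0.3378] [ 0.015   0.0019 -0.0156] 0.08198315659441356 0.0
```

View pics/c4.png

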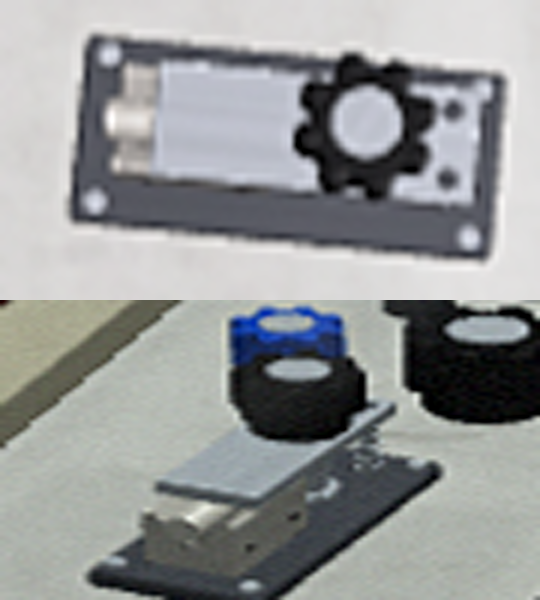

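```bash
python3 -c "
from cell import job_done;print(job_done())"
```

```text
the job is handed in; nothing more can be done
None
```

I handed the job in at about 15 s of the 67 s: the pin is home against the end stop, and the knob dropped into the thread, was turned about 80° clockwise and let go. By height readings the bar is drawn down about 2.5 mm, and it stayed down in the pictures after release. The knob also took about 6 N for a moment as the fingers closed on it, against the 3 to 5 N suggested.

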